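# Stack the empty slide tote on the loaded one, turned so that it does not nest

### The arm

A 7-joint arm with a two-finger parallel gripper is mounted at the origin on the work surface. World frame = base frame: x ahead of the robot, y to its left, z up, the work surface at z = 0. Lengths are in m, angles in rad, forces in N, time in s.
With the tool pointing down it reaches from about 0.425 to 0.95 m from the base axis. Payload 4.7 kg.
Tool frame: the origin (TCP) lies midway between the tips of the shut fingers; the grasp point (between the pads) lies 19 mm behind it; z points along the fingers, y is the line along which they close (so a half turn about z gives the same grasp; the last joint's range is limited). The gripper opens to 87 mm and grips with 3 to 60 N. Pads are 19 mm wide; open, the fingers measure 117 mm over their backs; the gripper's body (75 mm by 190 mm) begins 51 mm behind the grasp point.
Start: joints at [-1.195, 0.469, -0.049, 1.532, 0.024, 1.141, -0.082], TCP at [0.266, 0.62, 0.223] pointing down, gripper open.
Joint ranges: [-2.59, 2.59], [-0.33, 1.99], [-1.39, 1.29], [0.1, 2.45], [-1.04, 4.18], [0.21, 1.99], [-2.66, 2.66]. Speed limits (rad/s): [2.57, 2.57, 3.14, 3.14, 3.14, 3.14, 3.14].

### API

Orientations are given as a rotation vector (axis times angle).
In Python, from station import r gives the robot as it stands.
- The arm moves only by the tool arm_command, never from a script. Its argument "commands" is text: rows parted by semicolons, each of 7 numbers parted by spaces: the shift along the tool's x, y, z in m, then the turn, a rotation vector about the tool's x, y, z in rad, then the opening, from 0 (shut) to 1 (fully open). In form: x y z wx wy wz claw; .... A call has exactly 10 rows; each row shifts and turns the commanded pose from where the row before left it, along the tool's axes as they then stand; what a row does not reach is not made up. A row lasts 1/12 s, in which the tool goes at most 41.7 mm and 7.16 degrees, less where a joint would pass 70% of its speed; a pose out of reach is approached as far as the arm can. A call is refused whole if a number of a shift passes 0.0417 or a number of a turn 0.125, either way. A call with a gripper value outside its range is refused whole. The fingers move at their own pace and stop on an object; "force" is the grip in N (left out, the last holds). Time passes only in rows, so rows that do not move let the fingers close, or fill a call up. It gives the time, the measured TCP pose, the force, the opening and the grip force at its end, in the units of the state.
- r.get_obs(): the state, without advancing time (a new reading comes with each control period).
- r.grab_frame(name): name is "scene" or "side" or "wrist"; returns a dict with "image" (384x512x3 uint8, red, green, blue), "mtx" (3x3 intrinsics, pixels), "view" (4x4, takes a point from world to camera coordinates). Camera axes: x right, y up, looking along -z (the intrinsics and any distortion apply to the point x, -y, -z); pixel columns grow to the right and rows downward; lengths in m; the calibration is good to about 2 mm. A picture is of the moment at which its call begins. There is no depth.
- r.close_job(): hands the job in; it is judged then, once.
The state is a dict: "time": time; "joint_pos": joint angles; "qd": joint speeds; "effort": joint torques, N m; "tcp_pos": TCP position; "tcp_rot": TCP orientation; "ft_force": force on the tool from outside, world axes, zero at the start; "ft_torque": the same for the moment, N m; "width": finger opening in m; "grasp_force": force on a finger pad.
Only numpy, scipy, OpenCV 4.12 (cv2) and the standard library are available. Lean on these libraries where they do the work, as an engineer would, in place of code of your own. Each camera call takes 0.05 s, during which the arm holds its last target. There are 200 camera calls.

### The job

Put the empty lugged tote squarely on top of the loaded one (the one with slide mailers in it), turned end for end so that its tab is over the loaded tote's plain end and it sits level and fully down on the rim lugs instead of nesting onto the slides. Leave the loaded tote, the short lugless bin and the oil bottle where they stand.

Things in the scene. Friction and masses are not known exactly. Their poses are not given: they have to be found in the camera images.
- empty_mid (a point): Centre, 30 mm up, of the empty stack-nest tote: loose, white plastic, 0.2 kg, rim 160 (x) x 62 mm (y), 60 mm high. x points to its tab, z up. The rim is an upright band (top 14 mm): grip it from above across the 62 mm, fingers outside. Walls taper to a 138 x 40 mm underside. Lugs stick 20 mm in from the ends, one at +x, two at -x, tops 7 mm below the rim, each over a slot in wall and floor.
- empty_tab (a point): Centre of the empty tote's flat tab (30 mm wide), which sticks 17 mm out of the rim at its +x, one-lug end; the two-lug end is plain. It lies 88 mm along x from the tote's centre and 27 mm above it; same axes.
- loaded_mid (a point): Centre, 30 mm up, of the loaded tote: same make, size and axes (x to its tab), 0.6 kg, loose, with three flat slide mailers in it (pile top 33 mm above its underside). With tabs at the same end the upper tote's slots pass the lugs and it nests; turned end for end it rests on the lugs inside the rim, 8 mm of play each way, its centre 53 mm above this point.
- bin_mid (a point): Centre (half-way up) of a bystander: a short plain open bin of the same white plastic, 100 by 62 mm and 45 mm high, upright walls, without lugs or tab. Loose on the bench, empty; not to be used.
- oil_mid (a point): Centre (half-way up) of a bystander: a small amber bottle with a black cap, 34 mm across and 75 mm high, standing loose on the bench beyond the totes.
There are look-alikes about, which are no part of the job. What is shaped like the part that bears loaded_mid but brown is not meant.

How it is judged:
By the outcome, as a careful person would: the job done as asked, in the order asked, and still so for the second after the job is handed in, with the robot touching nothing.
It also fails if it takes over 38 s, if anything falls off the work surface, if the arm or the gripper's body presses on something with over 40 N, if the wrist force passes 120 N, or if a joint passes its speed limit or range.

## Working session

There is one attempt and no reset: what is moved stays moved. The work goes in short steps, Python scripts to look and compute and a tool call to move; the robot and the scene stay as the last step left them, time stands still between calls to the robot, and variables do not carry over. Pictures are saved under pics/ and viewed, at most 10 in all, crops included, and the job is handed in when it is done.

Besides the shell and the picture viewer there is one more tool, called after "Emit:" by a JSON object that holds its "api" and its "payload", one argument or row to a line. arm_command: Moves the arm, as the interface text tells. Its arguments: {"type":"object","properties":{"commands":{"type":"string"},"force":{"type":"number"}},"required":["commands"]}

View pics/scene.png

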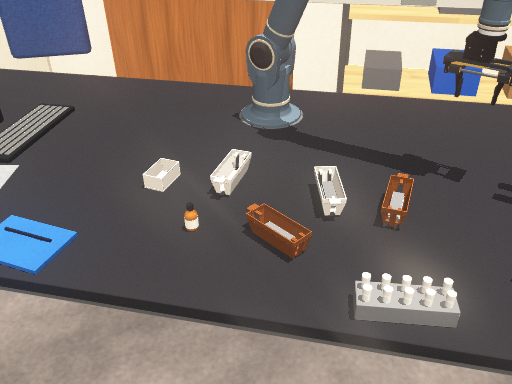

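View pics/side.png

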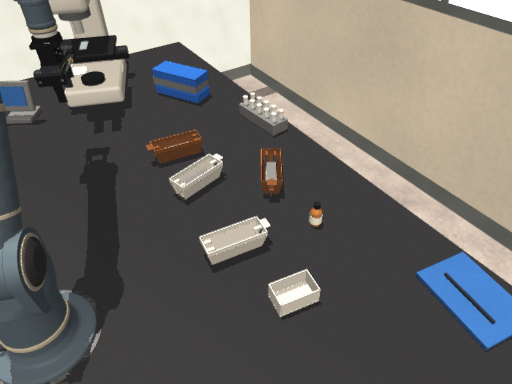

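White candidates: the tote at scene (232,171) / side (235,240), and the tote at scene (330,190) / side (197,175). The short bin is at scene (162,174). The brown totes are look-alikes. I'll enlarge both white ones to see which holds slides.

Run:
```python
from h import *
a=cv2.imread("pics/scene.png");b=cv2.imread("pics/side.png")
f=lambda i,x,y:cv2.resize(i[y:y+65,x:x+85],(400,300),interpolation=cv2.INTER_CUBIC)
cv2.imwrite("pics/crop.png",np.vstack([np.hstack([f(a,190,140),f(a,290,157)]),np.hstack([f(b,192,208),f(b,157,143)])]))
```

```text
(no output)
```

View pics/crop.png

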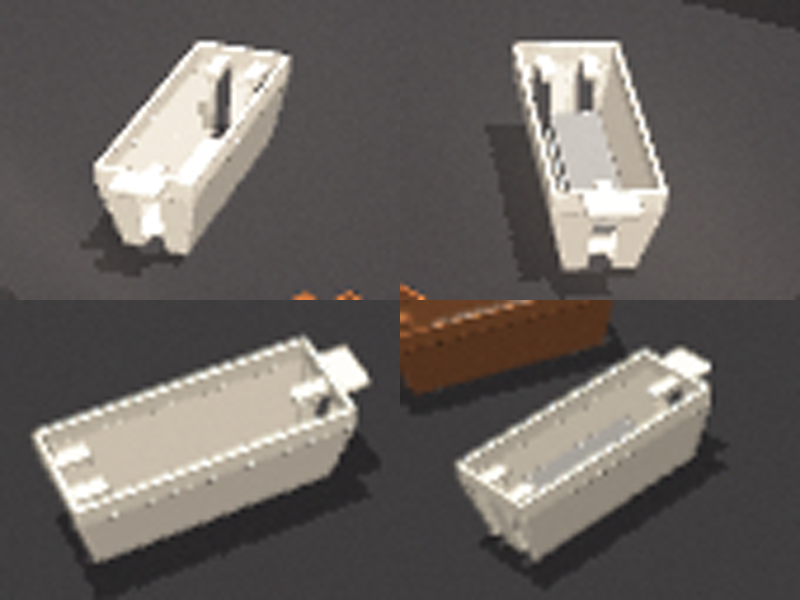

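The left tote (scene 232,171 / side 235,240) is empty, with bare floor. The right one (scene 330,190 / side 197,175) has grey mailers on its floor, so it is the loaded one. Both tabs point away from the robot, toward the scene camera. Next I fit both poses to the rim corners.

```bash
cat >> h.py <<'E'
from scipy.optimize import least_squares
def fit(views,z=.06):
    # views: list of (cam,[px of corners]) ; corner order: tab+y, tab-y, plain-y, plain+y
    L=np.array([[.08,.031],[.08,-.031],[-.08,-.031],[-.08,.031]])
    def res(p,raw=False):
        c,s=np.cos(p[2]),np.sin(p[2]); P=np.c_[L@np.array([[c,s],[-s,c]])+p[:2],np.full(4,z)]
        return np.concatenate([(proj(d,P)-q).ravel() for d,q in views])
    P0=np.mean([ray(d,*np.mean(q,0),z) for d,q in views],0)
    d,q=views[0]; t=ray(d,*np.mean(q[:2],0),z)-ray(d,*np.mean(q[2:],0),z)
    s=least_squares(res,[P0[0],P0[1],np.arctan2(t[1],t[0])],loss="soft_l1")
    return s.x,res(s.x).reshape(-1,2).round(1)
E
python3 - <<'E'
from h import *
A=np.load("pics/scene.png.npz");B=np.load("pics/side.png.npz")
S=np.array([85/400,65/300])
g=lambda pts,o,sh:(np.array(pts)-sh)*S+o
# scene view: image right=+y
e=[(A,g([(193,183),(97,168),(203,43),(290,58)],(190,140),(0,0))),(B,g([(303,340),(355,408),(82,510),(37,432)],(192,208),(0,300)))]
l=[(A,g([(665,190),(558,192),(515,44),(618,44)],(290,157),(400,0))),(B,g([(648,350),(710,383),(535,505),(460,465)],(157,143),(400,300)))]
o=r.get_obs(); T=R.from_rotvec(o["tcp_rot"]);print("tool axes cols",T.as_matrix().round(3),o["tcp_pos"])
for n,v in(("empty",e),("loaded",l)):
    for w in (v,v[:1],v[1:]):
        x,q=fit(w);print(n,x.round(4),q.tolist())
E
```

```text
tool axes cols [[-0.919  0.394 -0.001]
 [ 0.394  0.919 -0.002]
 [-0.    -0.002 -1.   ]] [0.26562643 0.61995808 0.22161322]
empty [ 0.4646 -0.0211 -0.1178] [[-0.6, 0.5], [-1.4, -0.1], [-2.1, -0.4], [-1.0, -0.6], [-0.1, -2.0], [-0.1, -1.1], [-1.5, -0.4], [-1.2, -0.9]]
empty [ 0.4646 -0.0174 -0.1328] [[0.2, 0.6], [-0.4, -0.1], [-0.4, -0.3], [0.6, -0.3]]
empty [ 0.4645 -0.025  -0.1161] [[0.6, -1.1], [0.8, -0.2], [-0.8, 0.7], [-0.5, 0.1]]
loaded [0.5065 0.2601 0.2645] [[0.1, 0.7], [-1.6, 1.2], [-1.3, 0.3], [-1.0, -0.5], [-0.8, -1.2], [0.0, -0.5], [-2.7, -0.8], [-0.8, -1.3]]
loaded [0.5035 0.2623 0.2559] [[0.9, 0.2], [-0.9, 0.6], [-0.1, -0.2], [0.1, -0.9]]
loaded [0.5074 0.2547 0.2948] [[-0.5, -0.6], [0.8, -0.1], [-0.8, 0.4], [0.5, 0.1]]
```

Emit:
{"api": "arm_command", "payload": {
  "commands": "0 0 0 0 0 -0.0957 1; 0 0 0 0 0 -0.0957 1; 0 0 0 0 0 -0.0957 1; -0.0255 -0.0299 0 0 0 0 1; -0.0255 -0.0299 0 0 0 0 1; -0.0255 -0.0299 0 0 0 0 1; -0.0255 -0.0299 0 0 0 0 1; -0.0255 -0.0299 0 0 0 0 1; -0.0255 -0.0299 0 0 0 0 1; -0.0255 -0.0299 0 0 0 0 1",
  "force": 20
}}

```text
time: 0.93
tcp_pos: [0.4191, 0.3897, 0.2222]
tcp_rot: [-0.185, -3.136, 0.001]
ft_force: [0.5, -0.0, 0.3]
width: 0.0869
grasp_force: 0.0
```

Emit:
{"api": "arm_command", "payload": {
  "commands": "-0.0255 -0.0299 0 0 0 0 1; -0.0255 -0.0299 0 0 0 0 1; -0.0255 -0.0299 0 0 0 0 1; -0.0255 -0.0299 0 0 0 0 1; 0 0 0 0 0 0 1; 0 0 0 0 0 0 1; 0 0 0 0 0 0 1; 0 0 0 0 0 0 1; 0 0 0 0 0 0 1; 0 0 0 0 0 0 1"
}}

```text
time: 1.77
tcp_pos: [0.5049, 0.2623, 0.2224]
tcp_rot: [-0.181, -3.136, -0.0]
ft_force: [-0.2, -0.3, 0.3]
width: 0.0872
grasp_force: 0.0
```

Run:
```python
from h import *
grab("wrist","pics/w1.png");o=r.get_obs();print(o["tcp_pos"],o["joint_pos"].round(2),R.from_rotvec(o["tcp_rot"]).as_matrix().round(3))
```

```text
[0.50506881 0.2620729  0.2224944 ] [-0.58  0.3   0.03  1.79 -0.01  1.05  0.91] [[-0.993  0.115 -0.   ]
 [ 0.115  0.993  0.   ]
 [ 0.     0.    -1.   ]]
```

View pics/w1.png

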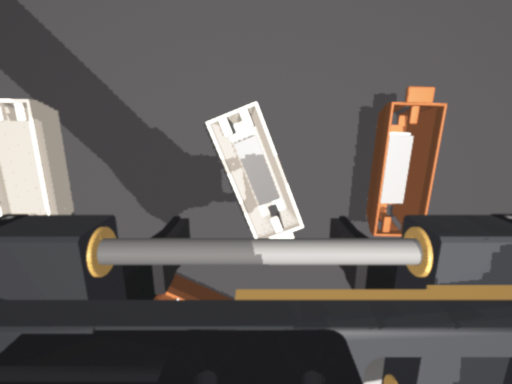

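Wrist view: the loaded tote is centred, with plain-end corners at (207,122) and (257,103), tab-end corners at (302,228) and about (256,242), and the tab at (280,237). The empty tote is at the left edge and the brown one at the right.

Run:
```python
from h import *
W=np.load("pics/w1.png.npz")
x,q=fit([(W,np.array([(302,228),(254,243),(207,122),(257,103)],float))]);print(x.round(4),q.tolist())
im=cv2.imread("pics/w1.png")
c,s=np.cos(x[2]),np.sin(x[2]);L=np.array([[.08,.031],[.08,-.031],[-.08,-.031],[-.08,.031]])
p=proj(W,np.c_[L@np.array([[c,s],[-s,c]])+x[:2],np.full(4,.06)])
k=4;cr=cv2.resize(im[95:245,180:330],None,fx=k,fy=k,interpolation=cv2.INTER_CUBIC)
cv2.polylines(cr,[((p-[180,95]+.5)*k).astype(int)],True,(0,0,255),1);cv2.imwrite("pics/w1c.png",cr)
```

```text
[0.5045 0.2585 0.2342] [[-0.4, 0.5], [0.9, 1.2], [-1.0, -0.3], [0.5, -0.9]]
```

View pics/w1c.png

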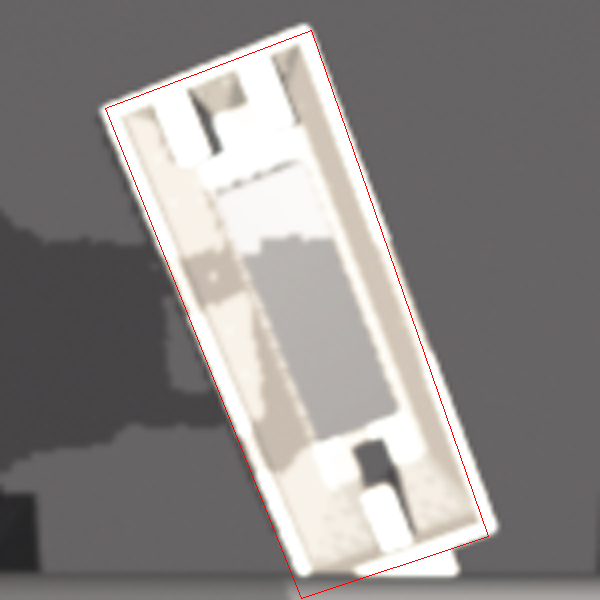

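Emit:
{"api": "arm_command", "payload": {
  "commands": "0.0007 -0.0288 0 0 0 0 1; 0.0007 -0.0288 0 0 0 0 1; 0.0007 -0.0288 0 0 0 0 1; 0.0007 -0.0288 0 0 0 0 1; 0.0007 -0.0288 0 0 0 0 1; 0.0007 -0.0288 0 0 0 0 1; 0.0007 -0.0288 0 0 0 0 1; 0.0007 -0.0288 0 0 0 0 1; 0.0007 -0.0288 0 0 0 0 1; 0.0007 -0.0288 0 0 0 0 1"
}}

```text
time: 2.65
tcp_pos: [0.4646, -0.025, 0.2227]
tcp_rot: [0.183, 3.136, 0.0]
ft_force: [0.2, -0.2, 0.9]
width: 0.0868
grasp_force: 0.0
```

Emit:
{"api": "arm_command", "payload": {
  "commands": "0 0 0 0 0 0 1; 0 0 0 0 0 0 1; 0 0 0 0 0 0 1; 0 0 0 0 0 0 1; 0 0 0 0 0 0 1; 0 0 0 0 0 0 1; 0 0 0 0 0 0 1; 0 0 0 0 0 0 1; 0 0 0 0 0 0 1; 0 0 0 0 0 0 1"
}}

```text
time: 3.48
tcp_pos: [0.465, -0.0242, 0.2225]
tcp_rot: [-0.184, -3.136, -0.0]
ft_force: [0.4, -0.7, 0.0]
width: 0.0869
grasp_force: 0.0
```

Run:
```python
from h import *
grab("wrist","pics/w2.png");o=r.get_obs();print(o["tcp_pos"],o["joint_pos"].round(2),R.from_rotvec(o["tcp_rot"]).as_matrix().round(3))
```

```text
[ 0.4649624  -0.0242324   0.22248359] [-0.22  0.12  0.2   2.02 -0.03  1.    1.45] [[-0.993  0.117 -0.   ]
 [ 0.117  0.993  0.   ]
 [ 0.     0.    -1.   ]]
```

View pics/w2.png

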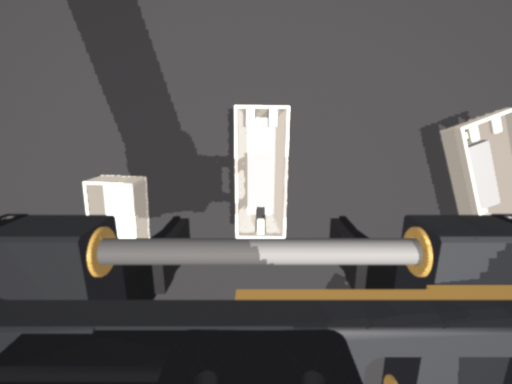

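Run:
```python
from h import *
W=np.load("pics/w1.png.npz");V=np.load("pics/w2.png.npz")
q=np.array([(496,530),(302,590),(103,104),(311,25)])/4+[179.5,94.5]
x,e=fit([(W,q)]);print("loaded",x.round(4),e.tolist())
x,e=fit([(V,np.array([(286,238),(237,238),(235,106),(289,106)],float))]);print("empty",x.round(4),e.tolist())
im=cv2.imread("pics/w2.png");g=im.min(2)
for row in (115,140,200,225): 
    c=np.where(g[row,220:300]>110)[0]+220;print(row,c.min(),c.max())
for col in (245,280):
    c=np.where(g[95:245,col]>110)[0]+95;print(col,c.min(),c.max())
```

```text
loaded [0.5027 0.2589 0.2425] [[-1.2, -0.2], [0.7, 0.9], [0.4, 0.0], [-0.2, -0.4]]
empty [ 0.4634 -0.0212 -0.1188] [[0.1, 0.5], [-0.1, 0.5], [-0.8, -0.4], [0.8, -0.3]]
115 233 290
140 233 289
200 234 287
225 234 286
245 104 244
280 104 244
```

Emit:
{"api": "arm_command", "payload": {
  "commands": "0.0014 0.003 0.0237 0 0 0 1; 0 0 0.0237 0 0 0 1; 0 0 0.0237 0 0 0 1; 0 0 0.0237 0 0 0 1; 0 0 0.0237 0 0 0 1; 0 0 0.0237 0 0 0 1; 0 0 0.0237 0 0 0 1; 0 0 0.0236 0 0 0 1; 0 0 0 0 0 0 1; 0 0 0 0 0 0 1"
}}

```text
time: 4.37
tcp_pos: [0.4632, -0.0213, 0.0325]
tcp_rot: [-0.185, -3.134, 0.001]
ft_force: [-0.5, -0.5, 0.3]
width: 0.0872
grasp_force: 0.0
```

Emit:
{"api": "arm_command", "payload": {
  "commands": "0 0 0 0 0 0 0.6; 0 0 0 0 0 0 0.6; 0 0 0 0 0 0 0.6; 0 0 0 0 0 0 0.6; 0 0 0 0 0 0 0.6; 0 0 0 0 0 0 0.6; 0 0 0 0 0 0 0.6; 0 0 0 0 0 0 0.6; 0 0 0 0 0 0 0.6; 0 0 0 0 0 0 0.6",
  "force": 20
}}

```text
time: 5.2
tcp_pos: [0.4645, -0.0211, 0.0338]
tcp_rot: [0.185, 3.135, 0.001]
ft_force: [-1.1, 0.4, 7.2]
width: 0.0618
grasp_force: 20.0
```

Emit:
{"api": "arm_command", "payload": {
  "commands": "0 0 -0.015 0 0 0 0.6; 0 0 -0.015 0 0 0 0.6; 0 0 -0.03 0 0 0 0.6; 0 0 -0.03 0 0 0 0.6; 0 0 -0.03 0 0 0 0.6; 0 0 -0.03 0 0 0 0.6; 0 0 0 0 0 0.12 0.6; 0 0 0 0 0 0.12 0.6; 0 0 0 0 0 0.12 0.6; 0 0 0 0 0 0.12 0.6"
}}

```text
time: 6.03
tcp_pos: [0.4634, -0.0211, 0.1829]
tcp_rot: [-0.934, -2.999, -0.0]
ft_force: [-0.3, -0.7, -2.0]
width: 0.0615
grasp_force: 20.0
```

Emit:
{"api": "arm_command", "payload": {
  "commands": "0 0 0 0 0 0.12 0.6; 0 0 0 0 0 0.12 0.6; 0 0 0 0 0 0.12 0.6; 0 0 0 0 0 0.12 0.6; 0 0 0 0 0 0.12 0.6; 0 0 0 0 0 0.12 0.6; 0 0 0 0 0 0.12 0.6; 0 0 0 0 0 0.12 0.6; 0 0 0 0 0 0.12 0.6; 0 0 0 0 0 0.12 0.6"
}}

```text
time: 6.87
tcp_pos: [0.4633, -0.0211, 0.1826]
tcp_rot: [-2.464, -1.948, 0.001]
ft_force: [-0.5, -0.4, -1.7]
width: 0.062
grasp_force: 20.0
```

Emit:
{"api": "arm_command", "payload": {
  "commands": "0 0 0 0 0 0.12 0.6; 0 0 0 0 0 0.12 0.6; 0 0 0 0 0 0.12 0.6; 0 0 0 0 0 0.12 0.6; 0 0 0 0 0 0.12 0.6; 0 0 0 0 0 0.12 0.6; 0 0 0 0 0 0.12 0.6; 0 0 0 0 0 0.12 0.6; 0 0 0 0 0 0.12 0.6; 0 0 0 0 0 0 0.6"
}}

```text
time: 7.7
tcp_pos: [0.4634, -0.0211, 0.1827]
tcp_rot: [-3.115, -0.41, 0.001]
ft_force: [-0.4, -0.3, -1.2]
width: 0.0616
grasp_force: 20.0
```

Run:
```python
from h import *
o=r.get_obs();M=R.from_rotvec(o["tcp_rot"]).as_matrix()
print(o["tcp_pos"],o["width"],o["grasp_force"],o["joint_pos"].round(2),M.round(3))
ty=np.arctan2(M[1,1],M[0,1]);print("turn left (tool z)",ty-(1.5708-.118+.118+.245-np.pi), "shift",M.T@(np.array([.504,.2595,o["tcp_pos"][2]])-o["tcp_pos"]))
```

```text
[ 0.46337888 -0.02108169  0.18268133] 0.06160588905738325 19.989911187440157 [-0.54  0.18  0.56  2.09 -0.12  0.91 -1.22] [[ 0.966  0.259 -0.001]
 [ 0.259 -0.966 -0.   ]
 [-0.001 -0.    -1.   ]]
turn left (tool z) 0.016960187412183858 shift [ 1.11899730e-01 -2.60489177e-01 -4.36718543e-05]
```

Emit:
{"api": "arm_command", "payload": {
  "commands": "0.014 -0.0326 0 0 0 0.017 0.6; 0.014 -0.0326 0 0 0 0 0.6; 0.014 -0.0326 0 0 0 0 0.6; 0.014 -0.0326 0 0 0 0 0.6; 0.014 -0.0326 0 0 0 0 0.6; 0.014 -0.0326 0 0 0 0 0.6; 0.014 -0.0326 0 0 0 0 0.6; 0.014 -0.0326 0 0 0 0 0.6; 0 0 0 0 0 0 0.6; 0 0 0 0 0 0 0.6"
}}

```text
time: 8.53
tcp_pos: [0.5074, 0.2618, 0.1822]
tcp_rot: [3.116, 0.399, -0.002]
ft_force: [-0.8, -1.3, -2.0]
width: 0.0619
grasp_force: 20.0
```

Emit:
{"api": "arm_command", "payload": {
  "commands": "0 0 0.015 0 0 0 0.6; 0 0 0.015 0 0 0 0.6; 0 0 0.01 0 0 0 0.6; 0 0 0 0 0 0 0.6; 0 0 0 0 0 0 0.6; 0 0 0 0 0 0 0.6; 0 0 0 0 0 0 0.6; 0 0 0 0 0 0 0.6; 0 0 0 0 0 0 0.6; 0 0 0 0 0 0 0.6"
}}

```text
time: 9.37
tcp_pos: [0.5084, 0.2594, 0.1434]
tcp_rot: [-3.117, -0.387, -0.001]
ft_force: [-0.3, 0.2, -0.6]
width: 0.0619
grasp_force: 20.0
```

Run:
```python
from h import *
o=r.get_obs();M=R.from_rotvec(o["tcp_rot"]).as_matrix();ty=np.arctan2(M[1,1],M[0,1]);z=o["tcp_pos"][2]
print(o["tcp_pos"],o["width"],M.round(3),"turn left",ty-(1.5708+.245-np.pi), "shift",M.T@(np.array([.504,.2595,z])-o["tcp_pos"]))
T=np.array([[.08,.031],[.08,-.031],[-.08,-.031],[-.08,.031]])
out=[]
for n,(x0,y0) in (("scene",(283,135)),("side",(150,105))):
    d=grab(n,f"pics/{n}3.png");k=4
    im=cv2.imread(f"pics/{n}3.png");cr=cv2.resize(im[y0:y0+100,x0:x0+100],None,fx=k,fy=k,interpolation=cv2.INTER_CUBIC)
    for a,p,zz in ((.245,(.504,.2595),.06),(.245+np.pi,o["tcp_pos"][:2],z+.027)):
        c,s=np.cos(a),np.sin(a);q=proj(d,np.c_[T@np.array([[c,s],[-s,c]])+p,np.full(4,zz)])
        cv2.polylines(cr,[np.round((q-[x0,y0]+.5)*k).astype(int)],True,(0,0,255),1)
    out.append(cr)
cv2.imwrite("pics/c3.png",np.hstack(out))
```

```text
[0.50839317 0.2593562  0.143449  ] 0.061927474302653225 [[ 0.97   0.245  0.001]
 [ 0.245 -0.97   0.001]
 [ 0.001 -0.    -1.   ]] turn left 0.0020398030591166627 shift [-4.22462953e-03 -1.21372930e-03 -2.45578872e-06]
```

View pics/c3.png

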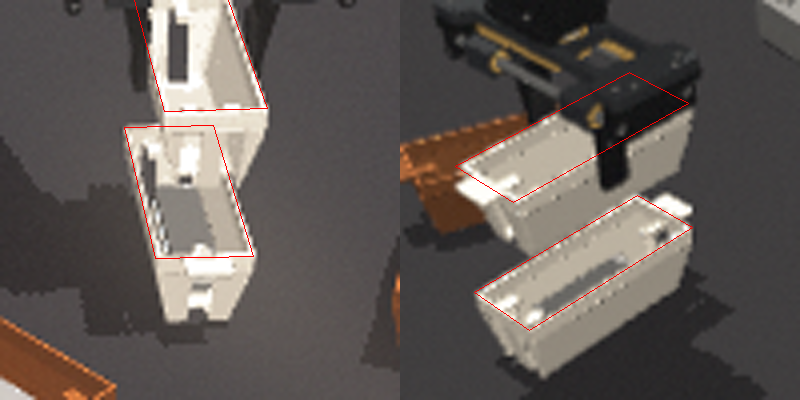

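The side view shows the held tote's tab at (465,187), over the loaded tote's plain end, and both outlines agree within about a pixel. I'll correct by 4 mm and lower.

Emit:
{"api": "arm_command", "payload": {
  "commands": "-0.0042 -0.0012 0 0 0 0.002 0.6; 0 0 0 0 0 0 0.6; 0 0 0.012 0 0 0 0.6; 0 0 0.012 0 0 0 0.6; 0 0 0.012 0 0 0 0.6; 0 0 0.008 0 0 0 0.6; 0 0 0 0 0 0 0.6; 0 0 0 0 0 0 0.6; 0 0 0 0 0 0 0.6; 0 0 0 0 0 0 0.6"
}}

```text
time: 10.3
tcp_pos: [0.5044, 0.2596, 0.0995]
tcp_rot: [-3.118, -0.383, -0.002]
ft_force: [-0.0, -0.0, -1.2]
width: 0.0619
grasp_force: 20.0
```

Emit:
{"api": "arm_command", "payload": {
  "commands": "0 0 0.002 0 0 0 0.6; 0 0 0.002 0 0 0 0.6; 0 0 0.002 0 0 0 0.6; 0 0 0.002 0 0 0 0.6; 0 0 0.001 0 0 0 0.6; 0 0 0.001 0 0 0 0.6; 0 0 0 0 0 0 0.6; 0 0 0 0 0 0 0.6; 0 0 0 0 0 0 0.6; 0 0 0 0 0 0 0.6"
}}

```text
time: 11.13
tcp_pos: [0.5039, 0.2594, 0.0891]
tcp_rot: [-3.118, -0.384, -0.0]
ft_force: [1.3, 0.5, -1.9]
width: 0.0612
grasp_force: 20.0
```

Emit:
{"api": "arm_command", "payload": {
  "commands": "0 0 0.001 0 0 0 0.6; 0 0 0.001 0 0 0 0.6; 0 0 0.0005 0 0 0 0.6; 0 0 0 0 0 0 0.6; 0 0 0 0 0 0 0.6; 0 0 0 0 0 0 0.6; 0 0 0 0 0 0 0.6; 0 0 0 0 0 0 0.6; 0 0 0 0 0 0 0.6; 0 0 0 0 0 0 0.6"
}}

```text
time: 11.97
tcp_pos: [0.5039, 0.2594, 0.0868]
tcp_rot: [-3.118, -0.384, -0.0]
ft_force: [-1.1, -0.4, 4.6]
width: 0.0614
grasp_force: 20.0
```

Run:
```python
from h import *
out=[]
for n,(x0,y0) in (("scene",(283,135)),("side",(150,105))):
    grab(n,f"pics/{n}4.png");im=cv2.imread(f"pics/{n}4.png");out.append(cv2.resize(im[y0:y0+100,x0:x0+100],None,fx=4,fy=4,interpolation=cv2.INTER_CUBIC))
cv2.imwrite("pics/c4.png",np.hstack(out))
```

```text
(no output)
```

View pics/c4.png

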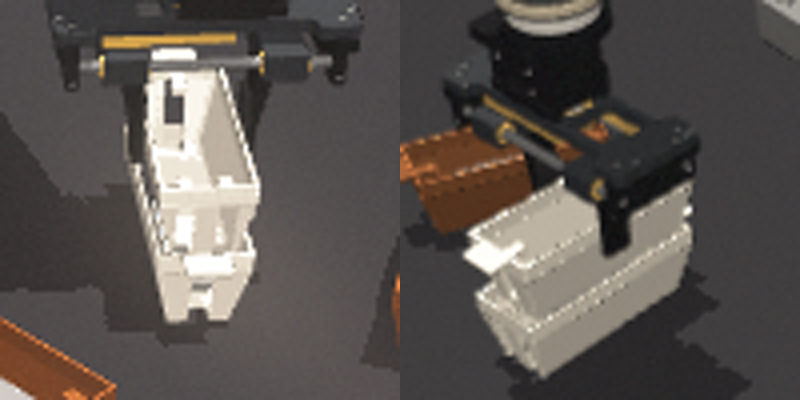

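It is in contact at the expected height (about 6 N upward) and sits inside the rim, tab over the plain end. Releasing now.

Emit:
{"api": "arm_command", "payload": {
  "commands": "0 0 0 0 0 0 0.8; 0 0 0 0 0 0 0.85; 0 0 0 0 0 0 0.9; 0 0 0 0 0 0 1; 0 0 0 0 0 0 1; 0 0 0 0 0 0 1; 0 0 0 0 0 0 1; 0 0 0 0 0 0 1; 0 0 0 0 0 0 1; 0 0 0 0 0 0 1"
}}

```text
time: 12.9
tcp_pos: [0.5038, 0.2594, 0.0866]
tcp_rot: [-3.118, -0.384, -0.0]
ft_force: [-0.2, 0.0, 0.0]
width: 0.0868
grasp_force: 0.0
```

Emit:
{"api": "arm_command", "payload": {
  "commands": "0 0 -0.01 0 0 0 1; 0 0 -0.02 0 0 0 1; 0 0 -0.03 0 0 0 1; 0 0 -0.03 0 0 0 1; 0 0 -0.03 0 0 0 1; 0 0 -0.03 0 0 0 1; 0 0 0 0 0 0 1; 0 0 0 0 0 0 1; 0 0 0 0 0 0 1; 0 0 0 0 0 0 1"
}}

```text
time: 13.73
tcp_pos: [0.5029, 0.259, 0.2354]
tcp_rot: [3.117, 0.384, -0.003]
ft_force: [-0.9, -0.4, -0.0]
width: 0.0871
grasp_force: 0.0
```

Run:
```python
from h import *
T=np.array([[.08,.031],[.08,-.031],[-.08,-.031],[-.08,.031]])
out=[]
for n,(x0,y0) in (("scene",(283,135)),("side",(150,105))):
    d=grab(n,f"pics/{n}5.png");k=4;im=cv2.imread(f"pics/{n}5.png");cr=cv2.resize(im[y0:y0+100,x0:x0+100],None,fx=k,fy=k,interpolation=cv2.INTER_CUBIC)
    c,s=np.cos(.245),np.sin(.245)
    for zz in(.06,.113):
        q=proj(d,np.c_[T@np.array([[c,s],[-s,c]])+(.504,.2595),np.full(4,zz)])
        for p in np.round((q-[x0,y0]+.5)*k).astype(int): cv2.drawMarker(cr,tuple(map(int,p)),(0,0,255),0,8,1)
    out.append(cr)
cv2.imwrite("pics/c5.png",np.hstack(out))
```

```text
(no output)
```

View pics/c5.png

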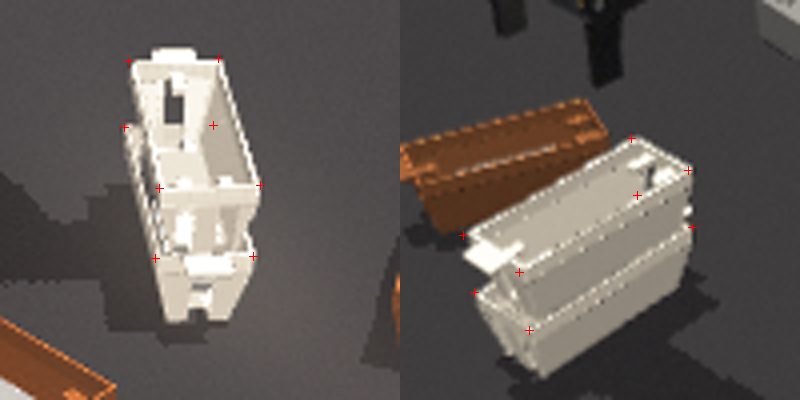

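The rim corners match the predicted seated, level positions within a pixel (scene and side views): tab over the plain end, top at z ≈ 0.113 m. Handing in.

```bash
python3 -c "
from station import r
print(r.close_job())"
```

```text
the job is handed in; nothing more can be done
None
```

The empty tote is on top of the loaded one, turned end for end and level on the lugs within camera accuracy (about 3 mm); I moved nothing else, and handed the job in at about 14 s of the 38 s allowed.

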